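# Swing out the drain hook and hang up the chip basket

### The arm

A 6-joint arm with a two-finger parallel gripper is mounted at the origin on the work surface. World frame = base frame: x ahead of the robot, y to its left, z up, the work surface at z = 0. Lengths are in m, angles in rad, forces in N, time in s.
With the tool pointing down it reaches from about 0.225 to 0.725 m from the base axis. Payload 3.1 kg.
Tool frame: the origin (TCP) lies at the centre of the arm's flange, where the gripper is bolted on; the fingertips stand 173 mm ahead of it and the grasp point (between the pads) lies 155 mm ahead of it; x points along the fingers, y is the direction in which the jaws open and shut, and the axes are right-handed (so a half turn about x gives the same grasp; the last joint's range is limited). The gripper opens to 85 mm and grips with 20 to 120 N. Pads are 22 mm wide; open, the fingers measure 114 mm over their backs; the gripper's body (76 mm by 85 mm) begins 54 mm behind the grasp point. The pads swing forward as they close: fully open they stand 13 mm farther back than shut.
Start: joints at [-1.277, 0.048, 0.099, 1.622, 0, 1.443], TCP at [0.215, -0.479, 0.405] pointing down, gripper open.
Joint ranges: [-2.91, 2.91], [-0.99, 1.94], [-1.21, 1.42], [-2.12, 2.29], [-1.49, 1.47], [-3.14, 3.14]. Speed limits (rad/s): [2.79, 2.79, 3.14, 3.14, 3.14, 3.14].

### API

Orientations are given as a rotation vector (axis times angle).
In Python, from workcell import bot gives the robot as it stands.
- The arm moves only by the shell command python3 -m crank 'ROWS' [FORCE]. ROWS is JSON, a list of rows, each a list of 3 entries, a list of its own where there are three numbers: the shift along the tool's x, y, z in m, then the turn, a rotation vector about the tool's x, y, z in rad, then the opening in per cent of the stroke, from 0 (shut) to 100 (fully open). A call has 1 to 12 rows; each row shifts and turns the commanded pose from where the row before left it, along the tool's axes as they then stand; what a row does not reach is not made up. A row lasts 1/8 s, in which the tool goes at most 62.5 mm and 10.7 degrees, less where a joint would pass 70% of its speed; a pose out of reach is approached as far as the arm can. A call with a gripper value outside its range is refused whole. The fingers move at their own pace and stop on an object; FORCE is the grip in N (left out, the last holds). Time passes only in rows, so rows that do not move let the fingers close. It gives the time, the measured TCP pose, the force and the opening at its end, in the units of the state.
- bot.get_obs(): the state, without advancing time (a new reading comes with each control period).
- bot.grab_frame(name): name is "scene" or "top" or "wrist"; returns the picture (400x640x3 uint8, red, green, blue); there is no depth.
- bot.camera_info(name): a dict with "camera_matrix" (3x3 intrinsics, pixels), "R" (3x3) and "t" (3): a world point X has camera coordinates R X + t; the wrist camera has in their place "hand_eye" (4x4, takes a point from camera to tool coordinates, whose origin is the TCP and whose axes are the tool frame's). Camera axes: x right, y down, z forward; pixel columns grow to the right and rows downward; lengths in m; the calibration is good to about 2 mm. A picture is of the moment at which its call begins: read the wrist's pose just before it. camera_info takes no time and is no camera call.
- bot.finish_job(): hands the job in, once; it reports no verdict.
Trained networks look in the newest picture that a camera, given by its name, has taken for a name from the list of things; names that differ only in an ending like _2 or _b are one class to them, and where a whole thing is asked for, a point or a joint stands for the part that bears it (a point fixed in the world has none). Each returns a list of dicts, best first, with "p" (0 to 1); they miss things now and then, are a little off and sometimes report something else, mostly with a low value. They report only what shows in the picture. A call takes as long as a camera call. They do not tell look-alikes from the thing itself.
- bot.boxes_of(camera, name): "at" ([column, row] in pixels, amid what is visible of it).
The state is a dict: "time": time; "qpos": joint angles; "qvel": joint speeds; "effort": joint torques, N m; "tool_pos": TCP position; "tool_rot": TCP orientation; "wrist_force": force on the tool from outside, world axes, zero at the start; "torque": the same for the moment, N m; "gripper_width": finger opening in m.
Only numpy, scipy, OpenCV 4.12 (cv2) and the standard library are available. Lean on these libraries where they do the work, as an engineer would, in place of code of your own. Each camera call takes 0.05 s, during which the arm holds its last target. There are 200 camera calls.

### The job

Swing the spring-loaded steel hook on the splash screen out until it meets its stop, then ease off so that it drops and locks; do not force it. Hang the white chip basket on it by the slot in its handle: lower it gently, keep hold until the hook carries its weight, then let go. Leave the beaker, the wafer box and the jar where they are.

Things in the scene. Friction and masses are not known exactly. Their poses are not given: they have to be found in the camera images.
- screen: Fixed upright steel splash screen, 330 mm long, 4 mm thick, 268 mm high, white drip tray (150 x 160 x 14 mm) at its front foot. Origin on the bench below the hook's vertical pin; x along the screen, the way the folded hook points; y straight out of its front; z up. Front face at y = -24 mm, sheet from x = -90 to 240 mm.
- screen_notch (a point): Middle of the bottom edge of the hand notch in the screen's top edge, 205 mm above the bench, 110 mm along the screen from the pin. The notch is 110 mm long (x = 55 to 165 mm) and open upwards, behind the folded hook's free end, so that a finger can reach from above behind the bar.
- hook_pin (a point): On the hinge pin's axis, 240 mm above the bench. Swung out, the hook meets a firm stop 71 to 109 degrees from the screen; the collar below it is clamped by hand, so this angle differs each time and cannot be seen. At the stop, or up to 2 degrees before, a 4 N spring pulls the hook 6 mm down into a notch: locked. Pushed sideways it may stick; it drops when the push is eased.
- hook_arm: The hook: steel hub (36 mm diameter) and a level round bar, 10 mm diameter, with a 10 mm thick upturn 120 mm from the pin. Origin on the pin's axis at bench level, 6 mm lower once locked; x along the bar to the upturn, z up. Bar axis 246 mm above the bench unlocked, 240 mm locked. Over 15 N from the gripper forces it; over 12 N between basket and hook is rough.
- hook_end (a point): On the bar's axis at its free end, 120 mm from the pin, below the upturn, whose round top is 17 mm higher. Height 246 mm unlocked, 240 mm locked. Folded at the start, 1 to 12 degrees from the screen. Friction and a return spring resist: a push 100 mm from the pin takes about 4 N at first, 6 N near the stop; let go unlocked, the hook swings part of the way back.
- dipper_head (a point): Centre of the solid top of the basket's handle, where it is gripped, 174 mm above its underside. White plastic basket, 200 to 325 g, 190 mm high, standing upright: round basket 64 mm diameter, 40 mm high; 12 mm stem; flat handle plate 8 mm thick (x), 36 mm wide (y), from 110 to 190 mm up, solid above 156.5 mm. x is the plate's normal, z up.
- dipper_eye (a point): Centre of the upright slot through the handle plate (along x), 18 mm wide (y), 38 mm high (z), 137.5 mm above the basket's underside. Its upper edge, which rests on the bar, is 19 mm above this point. It goes over the hook from the free end, plate square to the bar, and hangs between upturn and hub.
- beaker: Glass beaker, 68 mm diameter, 85 mm high, standing on the bench; bystander. Origin at the centre of its underside.
- wafer_box: Grey round flat wafer box, 110 mm diameter, 22 mm high, lying on the bench; bystander. Origin at the centre of its underside.
- reagent: Amber glass jar with a black cap, 60 mm diameter, 120 mm high; bystander. Origin at the centre of its underside.
Not all that is in view belongs to the job. Several things look just like the part that bears dipper_head: the one meant starts farthest to the robot's left.

How it is judged:
On the way, in this order (a step that is already met when the one before it is completed fails the run):
1. the hook is swung out to its stop and has dropped into its lock (z of hook_end in the frame of screen below 0.2425 m and y of hook_end in the frame of screen above 0.1 m), for 0.2 s.
2. the hook carries the basket while the gripper still holds it (contact force between dipper and hook_arm above 1.2 N and contact force between the fingers and dipper above 1 N and x of dipper_eye in the frame of hook_end between -0.1 and -0.009 m and z of dipper_eye in the frame of hook_end below -0.008 m), for 0.2 s.
At the end, for the whole second after the job is handed in: The hook is swung out and locked down in its notch (bar axis within 2.5 mm of its locked height of 240 mm), and the basket hangs on the bar by its slot, between the upturn and the hub, within 0.2 rad of upright, at rest (under 40 mm/s) and released (all of step 1 and x of dipper_eye in the frame of hook_end between -0.1 and -0.009 m and y of dipper_eye in the frame of hook_end between -0.012 and 0.012 m and z of dipper_eye in the frame of hook_end between -0.022 and -0.008 m and angle between dipper's own z axis and vertical below 0.2 rad and linear speed of dipper below 0.04 m/s and contact force between the fingers and dipper below 0.1 N); the robot touches nothing.
It fails at once if the gripper pushes the hook with more than 15 N (contact force between the fingers and hook_arm above 15 N).
It fails at once if the basket is knocked or pressed on the hook with more than 12 N (contact force between dipper and hook_arm above 12 N).
It fails at once if the beaker, the wafer box or the jar is moved more than 20 mm (distance of any of beaker, wafer_box, reagent from where it was at the start of the episode above 0.02 m).
It also fails if it takes over 72 s, if anything falls off the work surface, if the arm or the gripper's body presses on something with over 40 N, if the wrist force passes 120 N, or if a joint passes its speed limit or range.

## Working session

There is one attempt and no reset: what is moved stays moved. The work goes in short steps, Python scripts to look and compute and a shell command to move; the robot and the scene stay as the last step left them, time stands still between calls to the robot, and variables do not carry over. Pictures are saved under pics/ and viewed, about 8 in all and at most 12, crops included, and the job is handed in when it is done.

```bash
ls; mkdir -p pics; cat > h.py <<'E'
from workcell import bot
import numpy as np, cv2
from scipy.spatial.transform import Rotation as Ro
from scipy.optimize import least_squares
def cam(n,obs=None):
    c=bot.camera_info(n);K=np.array(c["camera_matrix"])
    if "hand_eye" in c:
        H=np.array(c["hand_eye"]);o=obs or bot.get_obs()
        T=np.eye(4);T[:3,:3]=Ro.from_rotvec(o["tool_rot"]).as_matrix();T[:3,3]=o["tool_pos"]
        M=np.linalg.inv(T@H);return K,M[:3,:3],M[:3,3]
    return K,np.array(c["R"]),np.array(c["t"])
def proj(c,X):
    K,R,t=c;p=K@(R@np.array(X)+t);return p[:2]/p[2]
def ray(c,uv):
    K,R,t=c;d=R.T@np.linalg.solve(K,[uv[0],uv[1],1.]);return -R.T@t,d/np.linalg.norm(d)
def onz(c,uv,z):
    o,d=ray(c,uv);return o+d*(z-o[2])/d[2]
def tri(obs):
    A=np.zeros((3,3));b=np.zeros(3)
    for c,uv in obs:
        o,d=ray(c,uv);P=np.eye(3)-np.outer(d,d);A+=P;b+=P@o
    X=np.linalg.solve(A,b);return X,[np.linalg.norm(proj(c,X)-uv) for c,uv in obs]
def save(n,f): cv2.imwrite(f,cv2.cvtColor(bot.grab_frame(n),cv2.COLOR_RGB2BGR))
E
python3 - <<'E'
from h import *
np.set_printoptions(precision=3,suppress=True)
ims=[]
o=bot.get_obs();print(o)
for n in("scene","top"):
    f=bot.grab_frame(n);cv2.imwrite(f"pics/{n}1.png",cv2.cvtColor(f,cv2.COLOR_RGB2BGR))
    c=cam(n);print(n,"campos",-c[1].T@c[2], c[0][0,0])
    for k in("screen","screen_notch","hook_pin","hook_end","dipper_head","dipper_eye","beaker","wafer_box","reagent"):
        print(n,k,[(np.round(d["at"],1).tolist(),round(d["p"],2)) for d in bot.boxes_of(n,k)])
E
```

```text
pics
{'time': 0.0, 'qpos': array([-1.277,  0.049,  0.098,  1.622,  0.   ,  1.443]), 'qvel': array([-0.   , -0.001,  0.   , -0.001, -0.002, -0.001]), 'effort': array([ -0.   , -33.878,  32.002,   0.02 ,   0.   ,  -0.   ]), 'tool_pos': array([ 0.215, -0.479,  0.404]), 'tool_rot': array([ 1.989,  0.428, -1.99 ]), 'wrist_force': array([-0.521, -0.093,  0.439]), 'torque': array([ 0.01 , -0.008, -0.007]), 'gripper_width': 0.0853469875550975}
scene campos [1.151 0.18  0.779] 404.3339754936375
scene screen [([187.9, 207.7], 0.58), ([193.8, 144.7], 0.42)]
scene screen_notch [([186.2, 204.5], 0.58)]
scene hook_pin [([187.8, 205.0], 0.76), ([331.5, 307.7], 0.28)]
scene hook_end [([194.4, 144.9], 0.55)]
scene dipper_head [([365.1, 218.8], 0.96), ([212.9, 256.5], 0.93), ([317.9, 197.1], 0.91), ([391.0, 255.8], 0.6)]
scene dipper_eye [([215.1, 254.6], 0.95), ([363.6, 221.2], 0.93), ([393.0, 256.8], 0.6), ([315.4, 195.1], 0.58)]
scene beaker [([331.7, 307.0], 0.6)]
scene wafer_box [([270.7, 289.8], 0.94)]
scene reagent [([447.8, 316.2], 0.77)]
top campos [0.428 0.013 1.311] 416.6751048090812
top screen [([425.4, 218.0], 0.95), ([432.9, 215.0], 0.57)]
top screen_notch [([424.1, 216.5], 0.72)]
top hook_pin [([425.2, 217.6], 0.8)]
top hook_end [([432.6, 219.4], 0.75)]
top dipper_head [([259.8, 206.6], 0.87), ([287.0, 241.3], 0.83), ([382.2, 171.5], 0.79), ([327.7, 255.7], 0.67)]
top dipper_eye [([258.5, 204.0], 0.86), ([384.0, 169.1], 0.71), ([287.4, 237.3], 0.7), ([328.7, 256.5], 0.69)]
top beaker [([433.3, 219.5], 0.26)]
top wafer_box [([342.0, 160.8], 0.62)]
top reagent [([213.8, 158.7], 0.95)]
```

View pics/scene1.png

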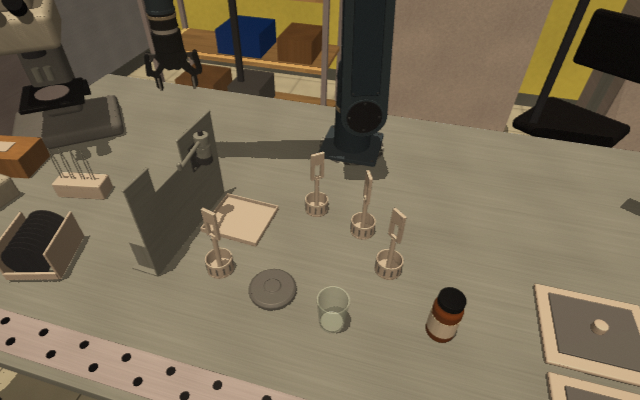

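View pics/top1.png

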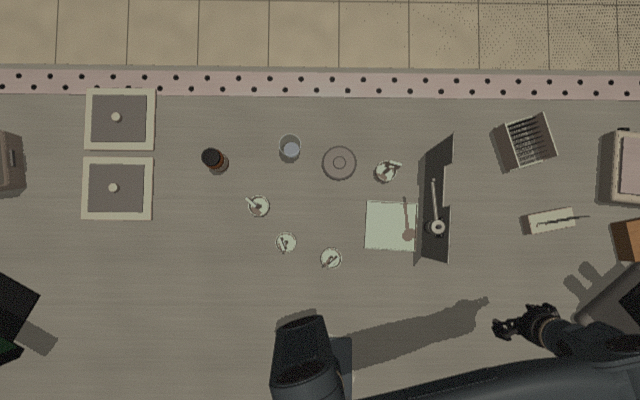

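The scene view shows the hook folded on the screen, with its pin at about (201,138) and its tip at about (183,167). The top view has the pin near (437,227) and the tip near (434,181). The leftmost basket is at top (258,206), which is scene (391,256). I'll enlarge crops of both.

```bash
python3 - <<'E'
import cv2,numpy as np
s=cv2.imread('pics/scene1.png');t=cv2.imread('pics/top1.png')
r=lambda im,x,y,w,h:cv2.resize(im[y:y+h,x:x+w],(400,300),interpolation=cv2.INTER_CUBIC)
a=np.hstack([r(t,400,130,80,60+0),r(t,400,190,80,60)])
# top: hook region 2 tiles stacked + dipper
A=r(t,395,170,80,60);B=r(t,228,180,60,45);C=r(s,150,115,80,60);D=r(s,360,200,100,75)
cv2.imwrite('pics/crop1.png',np.vstack([np.hstack([A,B]),np.hstack([C,D])]))
E
```

```text
(no output)
```

View pics/crop1.png

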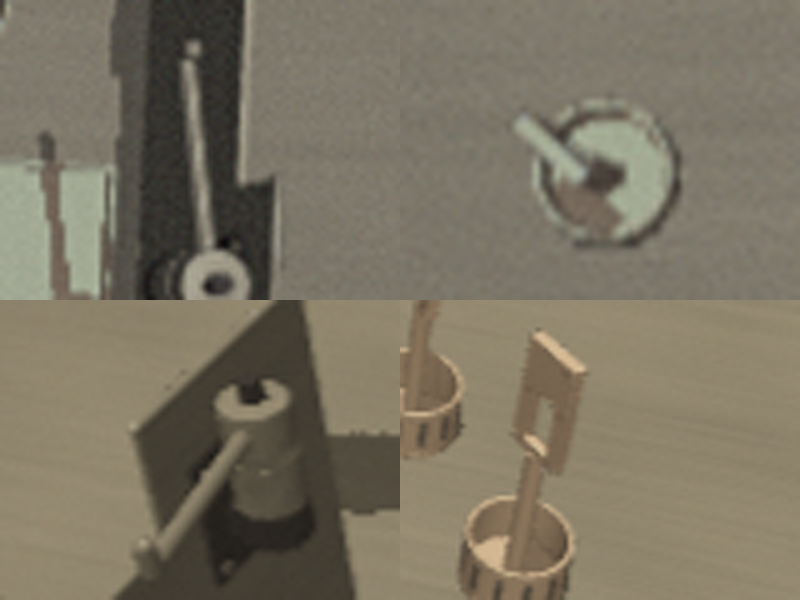

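```bash
python3 - <<'E'
from h import *
np.set_printoptions(precision=4,suppress=True)
s,t=cam("scene"),cam("top")
P=lambda a,b:tri([(s,np.array(a)),(t,np.array(b))])
for n,a,b in[("upturn",(179,164),(433.6,179.4)),("hub",(200.8,134.4),(438.2,227.0))]: print(n,*P(a,b))
print("hub .262",onz(t,(438.2,227),.262),onz(s,(200.8,134.4),.262)); print("up .263",onz(t,(433.6,179.4),.262),onz(s,(179,164),.262))
print("screen top", onz(t,(453.5,133),.268),onz(t,(449.5,263.5),.268))
print("screen top scene", [onz(s,p,.268)for p in((128,184),(177,143.+57),)])
for p in((246.3,198),(255.7,205.8)):print("plate top t",onz(t,p,.19))
for p in((393.8,208),(407,218.75)):print("plate s",onz(s,p,.19))
print("basket",onz(t,(259.5,205.8),.04),onz(s,(390,(510-300)/4+200),.04))
for n,z,p,q in(("wafer",.022,(339,162.5),(272,288)),("beaker",.085,(289,143),(333,297)),("jar",.12,(209,156),(452,300)),("d2",.04,(287,241),(364,224)),("d3",.04,(330,257),(317,200)),("d4",.04,(385,172),(219,257))):print(n,onz(t,p,z)[:2],onz(s,q,z)[:2])
c=bot.camera_info("wrist");print(c["hand_eye"],c["camera_matrix"])
print(Ro.from_rotvec(bot.get_obs()["tool_rot"]).as_matrix())
E
```

```text
upturn [ 0.5551 -0.2816  0.258 ] [np.float64(0.7237698271199987), np.float64(0.5969353036516775)]
hub [ 0.4343 -0.2927  0.2564] [np.float64(0.6086115825826219), np.float64(0.5597313154825376)]
hub .262 [ 0.4348 -0.2924  0.262 ] [ 0.4419 -0.2861  0.262 ]
up .263 [ 0.5552 -0.2819  0.262 ] [ 0.5595 -0.2764  0.262 ]
screen top [ 0.6736 -0.3319  0.268 ] [ 0.3442 -0.318   0.268 ]
screen top scene [array([ 0.6538, -0.334 ,  0.268 ]), array([ 0.669 , -0.2173,  0.268 ])]
plate top t [0.5088 0.2039 0.19  ]
plate top t [0.488  0.1782 0.19  ]
plate s [0.4877 0.1804 0.19  ]
plate s [0.5131 0.2112 0.19  ]
basket [0.4962 0.1888 0.04  ] [0.4798 0.1919 0.04  ]
wafer [ 0.6346 -0.0539] [ 0.6444 -0.0506]
beaker [0.6815 0.0983] [0.6728 0.0955]
jar [0.6341 0.3254] [0.6396 0.3221]
d2 [0.3899 0.1035] [0.4017 0.1142]
d3 [ 0.3427 -0.0273] [ 0.346  -0.0269]
d4 [ 0.6037 -0.1947] [ 0.6076 -0.1962]
[[ 0.0007 -0.3108  0.9505  0.0302]
 [ 1.      0.0006 -0.0006 -0.0003]
 [-0.0004  0.9505  0.3108 -0.0792]
 [ 0.      0.      0.      1.    ]] [[275.9326   0.     318.6414]
 [  0.     275.9326 197.4463]
 [  0.       0.       1.    ]]
[[ 0.      0.4093 -0.9124]
 [-0.0001 -0.9124 -0.4093]
 [-1.      0.0001 -0.    ]]
```

The basket's plate, the pin at about (0.436,-0.291) and the folded hook at about 5° world azimuth are located. I'll move to hover behind the bar, above the notch.

```bash
python3 -m crank '[[[-0.055,0,0],[-0.17,0,0],0],[[0,0,0],[-0.177,0,0],0],[[0,0,0],[-0.177,0,0],0],[[0,0,0],[-0.178,0,0],0],[[0,0,0],[-0.178,0,0],0],[[0,0,0],[-0.178,0,0],0],[[0,0,0],[-0.178,0,0],0]]' 30
python3 -m crank '[[[0,0.047,-0.0205],[0,0,0],0],[[0,0.047,-0.0205],[0,0,0],0],[[0,0.047,-0.0205],[0,0,0],0],[[0,0.047,-0.0205],[0,0,0],0],[[0,0.047,-0.0205],[0,0,0],0],[[0,0.047,-0.0205],[0,0,0],0],[[0,0.047,-0.021],[0,0,0],0],[[0,0,0],[0,0,0],0],[[0,0,0],[0,0,0],0]]'
python3 - <<'E'
from h import *
np.set_printoptions(precision=4,suppress=True)
o=bot.get_obs();R=Ro.from_rotvec(o["tool_rot"]).as_matrix();print(o["time"],o["tool_pos"],R,o["wrist_force"])
save("wrist","pics/w1.png");c=cam("wrist",o)
for k in("hook_pin","hook_end","screen_notch"):print(k,[(np.round(d["at"],1).tolist(),round(d["p"],2)) for d in bot.boxes_of("wrist",k)])
print(proj(c,[.436,-.291,.256]),proj(c,[.5555,-.2815,.263]),proj(c,[.5555,-.2815,.246]))
E
```

```text
time: 1.88
tool_pos: [0.2149, -0.479, 0.4597]
tool_rot: [1.14, 1.252, -1.141]
wrist_force: [-0.5, 0.4, -0.5]
gripper_width: -0.0001
time: 3.0
tool_pos: [0.5301, -0.3069, 0.4595]
tool_rot: [1.144, 1.25, -1.145]
wrist_force: [-1.0, -0.5, 0.5]
gripper_width: 0.0
3.0 [ 0.5301 -0.3069  0.4595] [[-0.001   0.9962  0.0874]
 [-0.0001  0.0874 -0.9962]
 [-1.     -0.001   0.    ]] [-0.98   -0.4565  0.5084]
hook_pin [([260.2, 196.6], 0.56)]
hook_end [([213.2, 193.1], 0.85)]
screen_notch [([258.8, 198.5], 0.9)]
[179.8227 196.0634] [362.9766 201.0696] [359.289  193.1891]
```

View pics/w1.png

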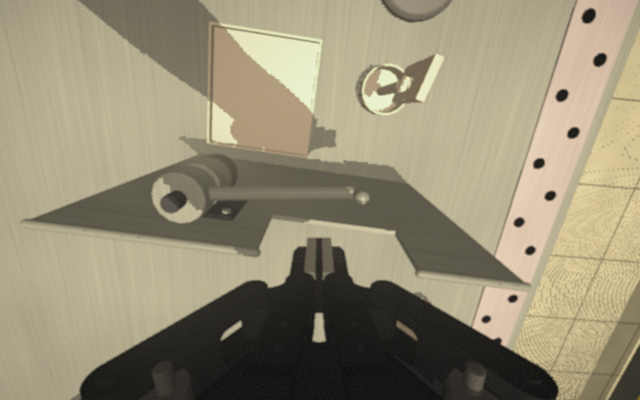

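The view agrees with the model: hub top at (180,196), upturn at (362,197), and fingertips at (319,245) behind the bar and over the notch. I'll descend and push in small, force-checked steps. A check script stops the chain on high force.

```bash
cat > chk.py <<'E'
from h import *
import sys
o=bot.get_obs();R=Ro.from_rotvec(o["tool_rot"]).as_matrix();f=R.T@o["wrist_force"]
print("t%.2f"%o["time"],np.round(o["tool_pos"],4),"az %.1f"%np.degrees(np.arctan2(R[1,1],R[0,1])),"f_tool",np.round(f,1))
sys.exit(abs(f[2])>float(sys.argv[1]) if len(sys.argv)>1 else 0)
E
python3 -m crank '[[[0.03,0,0],[0,0,0],0],[[0.025,0,0],[0,0,0],0],[[0,0,0],[0,0,0],0],[[0,0,0],[0,0,0],0]]' >/dev/null; python3 chk.py 3 &&
python3 -m crank '[[[0,0,-0.004],[0,0,0],0],[[0,0,-0.002],[0,0,0],0]]' >/dev/null; python3 chk.py 2.5 &&
python3 -m crank '[[[0,0,-0.002],[0,0,0],0]]' >/dev/null; python3 chk.py 2.5 &&
python3 -m crank '[[[0,0,-0.002],[0,0,0],0]]' >/dev/null; python3 chk.py 2.5 &&
python3 -m crank '[[[0,0,-0.002],[0,0,0],0]]' >/dev/null; python3 chk.py 2.5 &&
python3 -m crank '[[[0,0,-0.002],[0,0,0],0]]' >/dev/null; python3 chk.py 2.5
```

```text
t3.70 [ 0.5298 -0.3074  0.406 ] az 4.9 f_tool [-1.1  0.1 -0.1]
t3.70 [ 0.5298 -0.3074  0.406 ] az 4.9 f_tool [-1.1  0.1 -0.1]
t3.70 [ 0.5298 -0.3074  0.406 ] az 4.9 f_tool [-1.1  0.1 -0.1]
t3.70 [ 0.5298 -0.3074  0.406 ] az 4.9 f_tool [-1.1  0.1 -0.1]
t3.70 [ 0.5298 -0.3074  0.406 ] az 4.9 f_tool [-1.1  0.1 -0.1]
t3.70 [ 0.5298 -0.3074  0.406 ] az 4.9 f_tool [-1.1  0.1 -0.1]False
False
False
False
False
False
```

```bash
sed -i 's/sys.exit(\(.*\))$/sys.exit(int(\1))/' chk.py; 
python3 -m crank '[[[0,0,-0.004],[0,0,0],0],[[0,0,-0.002],[0,0,0],0]]' >/dev/null; python3 chk.py 2.5 &&
python3 -m crank '[[[0,0,-0.002],[0,0,0],0]]' >/dev/null && python3 chk.py 2.5 &&
python3 -m crank '[[[0,0,-0.002],[0,0,0],0]]' >/dev/null && python3 chk.py 2.5 &&
python3 -m crank '[[[0,0,-0.002],[0,0,0],0]]' >/dev/null && python3 chk.py 2.5 &&
python3 -m crank '[[[0,0,-0.002],[0,0,0],0]]' >/dev/null && python3 chk.py 2.5 &&
python3 -m crank '[[[0,0,-0.002],[0,0,0],0]]' >/dev/null && python3 chk.py 2.5 &&
python3 -m crank '[[[0,0,-0.002],[0,0,0],0]]' >/dev/null && python3 chk.py 2.5
```

```text
t3.95 [ 0.5298 -0.3008  0.4062] az 5.0 f_tool [ 0.6 -1.1 -0.4]
t4.08 [ 0.5296 -0.299   0.4055] az 5.0 f_tool [-1.3  0.2  2.7]
```

```bash

python3 -m crank '[[[0,0.0003,-0.0016],[-0.0175,0,0],0],[[0,0.0003,-0.0016],[-0.0175,0,0],0]]' >/dev/null && python3 chk.py 8 &&
python3 -m crank '[[[0,0.0005,-0.0032],[-0.035,0,0],0],[[0,0.0005,-0.0032],[-0.035,0,0],0]]' >/dev/null && python3 chk.py 8 &&
python3 -m crank '[[[0,0.0008,-0.0048],[-0.0524,0,0],0],[[0,0.0008,-0.0048],[-0.0524,0,0],0],[[0,0.0008,-0.0048],[-0.0524,0,0],0]]' >/dev/null && python3 chk.py 8 &&
python3 -m crank '[[[0,0.0008,-0.0048],[-0.0524,0,0],0],[[0,0.0008,-0.0048],[-0.0524,0,0],0],[[0,0.0008,-0.0048],[-0.0524,0,0],0],[[0,0.0008,-0.0048],[-0.0524,0,0],0]]' >/dev/null && python3 chk.py 8 &&
python3 -m crank '[[[0,0.0008,-0.0048],[-0.0524,0,0],0],[[0,0.0008,-0.0048],[-0.0524,0,0],0],[[0,0.0008,-0.0048],[-0.0524,0,0],0],[[0,0.0008,-0.0048],[-0.0524,0,0],0]]' >/dev/null && python3 chk.py 8
```

```text
t4.33 [ 0.5299 -0.2964  0.4055] az 7.0 f_tool [-2.  -0.2  4.3]
t4.58 [ 0.5299 -0.2893  0.4054] az 11.1 f_tool [-3.8  0.2  4.9]
t4.95 [ 0.5286 -0.2747  0.4054] az 20.2 f_tool [-3.4 -2.5  5.1]
t5.45 [ 0.5235 -0.2561  0.4053] az 32.2 f_tool [-3.6 -3.9  4.9]
t5.95 [ 0.5148 -0.239   0.4051] az 44.2 f_tool [-2.8 -3.8  4.2]
```

```bash

python3 -m crank '[[[0,0.0003,-0.0032],[-0.035,0,0],0],[[0,0.0003,-0.0032],[-0.035,0,0],0],[[0,0.0003,-0.0032],[-0.035,0,0],0],[[0,0.0003,-0.0032],[-0.035,0,0],0]]' >/dev/null && python3 chk.py 8 &&
python3 -m crank '[[[0,0.0002,-0.0032],[-0.035,0,0],0],[[0,0.0002,-0.0032],[-0.035,0,0],0],[[0,0.0002,-0.0032],[-0.035,0,0],0],[[0,0.0002,-0.0032],[-0.035,0,0],0]]' >/dev/null && python3 chk.py 8 &&
python3 -m crank '[[[0,0.0001,-0.0016],[-0.0175,0,0],0],[[0,0.0001,-0.0016],[-0.0175,0,0],0],[[0,0.0001,-0.0008],[-0.0087,0,0],0],[[0,0.0001,-0.0008],[-0.0087,0,0],0]]' >/dev/null && python3 chk.py 7.5 &&
python3 -m crank '[[[0,0.0001,-0.0008],[-0.0087,0,0],0],[[0,0.0001,-0.0008],[-0.0087,0,0],0]]' >/dev/null && python3 chk.py 7.5 &&
python3 -m crank '[[[0,0.0001,-0.0008],[-0.0087,0,0],0],[[0,0.0001,-0.0008],[-0.0087,0,0],0]]' >/dev/null && python3 chk.py 7.5 &&
python3 -m crank '[[[0,0.0001,-0.0008],[-0.0087,0,0],0],[[0,0.0001,-0.0008],[-0.0087,0,0],0]]' >/dev/null && python3 chk.py 7.5 &&
python3 -m crank '[[[0,0.0001,-0.0008],[-0.0087,0,0],0],[[0,0.0001,-0.0008],[-0.0087,0,0],0]]' >/dev/null && python3 chk.py 7.5 &&
python3 -m crank '[[[0,0.0001,-0.0008],[-0.0087,0,0],0],[[0,0.0001,-0.0008],[-0.0087,0,0],0]]' >/dev/null && python3 chk.py 7.5
```

```text
t6.45 [ 0.5067 -0.2291  0.4052] az 52.2 f_tool [-1.  -1.8  5.5]
t6.95 [ 0.4972 -0.2205  0.4052] az 60.3 f_tool [-2.1  0.3  6.1]
t7.45 [ 0.4934 -0.2177  0.4051] az 63.2 f_tool [-1.7  0.7  5.1]
t7.70 [ 0.4921 -0.2167  0.4051] az 64.2 f_tool [-1.8  0.4  5.1]
t7.95 [ 0.4908 -0.2158  0.4051] az 65.2 f_tool [-2.2  0.2  5.9]
t8.20 [ 0.4894 -0.2149  0.4051] az 66.2 f_tool [-1.3  0.5  5.7]
t8.45 [ 0.4881 -0.214   0.4051] az 67.2 f_tool [-2.2  1.2  5.4]
t8.70 [ 0.4867 -0.2131  0.4051] az 68.2 f_tool [-2.1  1.1  5.7]
```

```bash

python3 -m crank '[[[0,0.0002,-0.0008],[-0.0087,0,0],0],[[0,0.0002,-0.0008],[-0.0087,0,0],0]]' >/dev/null && python3 chk.py 7.8 &&
python3 -m crank '[[[0,0.0002,-0.0008],[-0.0087,0,0],0],[[0,0.0002,-0.0008],[-0.0087,0,0],0]]' >/dev/null && python3 chk.py 7.8 &&
python3 -m crank '[[[0,0.0002,-0.0008],[-0.0087,0,0],0],[[0,0.0002,-0.0008],[-0.0087,0,0],0]]' >/dev/null && python3 chk.py 7.8 &&
python3 -m crank '[[[0,0.0002,-0.0008],[-0.0087,0,0],0],[[0,0.0002,-0.0008],[-0.0087,0,0],0]]' >/dev/null && python3 chk.py 7.8 &&
python3 -m crank '[[[0,0.0002,-0.0008],[-0.0087,0,0],0],[[0,0.0002,-0.0008],[-0.0087,0,0],0]]' >/dev/null && python3 chk.py 7.8 &&
python3 -m crank '[[[0,0.0002,-0.0008],[-0.0087,0,0],0],[[0,0.0002,-0.0008],[-0.0087,0,0],0]]' >/dev/null && python3 chk.py 7.8 &&
python3 -m crank '[[[0,0.0002,-0.0008],[-0.0087,0,0],0],[[0,0.0002,-0.0008],[-0.0087,0,0],0]]' >/dev/null && python3 chk.py 7.8 &&
python3 -m crank '[[[0,0.0002,-0.0008],[-0.0087,0,0],0],[[0,0.0002,-0.0008],[-0.0087,0,0],0]]' >/dev/null && python3 chk.py 7.8 &&
python3 -m crank '[[[0,0.0002,-0.0008],[-0.0087,0,0],0],[[0,0.0002,-0.0008],[-0.0087,0,0],0]]' >/dev/null && python3 chk.py 7.8 &&
python3 -m crank '[[[0,0.0002,-0.0008],[-0.0087,0,0],0],[[0,0.0002,-0.0008],[-0.0087,0,0],0]]' >/dev/null && python3 chk.py 7.8 &&
python3 -m crank '[[[0,0.0002,-0.0008],[-0.0087,0,0],0],[[0,0.0002,-0.0008],[-0.0087,0,0],0]]' >/dev/null && python3 chk.py 7.8 &&
python3 -m crank '[[[0,0.0002,-0.0008],[-0.0087,0,0],0],[[0,0.0002,-0.0008],[-0.0087,0,0],0]]' >/dev/null && python3 chk.py 7.8 &&
python3 -m crank '[[[0,0.0002,-0.0008],[-0.0087,0,0],0],[[0,0.0002,-0.0008],[-0.0087,0,0],0]]' >/dev/null && python3 chk.py 7.8
```

```text
t8.95 [ 0.4853 -0.2122  0.405 ] az 69.2 f_tool [-1.2  0.1  5.3]
t9.20 [ 0.4839 -0.2113  0.4051] az 70.2 f_tool [-1.3  0.2  5.7]
t9.45 [ 0.4826 -0.2104  0.4051] az 71.2 f_tool [-1.9  0.3  4.8]
t9.70 [ 0.4811 -0.2096  0.405 ] az 72.2 f_tool [-1.4 -0.8  5.6]
t9.95 [ 0.4797 -0.2088  0.405 ] az 73.2 f_tool [-1.8 -0.2  6.1]
t10.20 [ 0.4783 -0.208   0.405 ] az 74.2 f_tool [-1.5 -1.5  5.2]
t10.45 [ 0.4769 -0.2072  0.405 ] az 75.2 f_tool [-2.  -0.3  5.7]
t10.70 [ 0.4754 -0.2065  0.405 ] az 76.2 f_tool [-1.3 -1.2  6.7]
t10.95 [ 0.4739 -0.2058  0.405 ] az 77.2 f_tool [ 0.1 -1.1  5.7]
t11.20 [ 0.4724 -0.2051  0.4049] az 78.2 f_tool [-1.7 -2.5  5.9]
t11.45 [ 0.4709 -0.2044  0.4049] az 79.2 f_tool [-0.9 -1.7  4.6]
t11.70 [ 0.4694 -0.2038  0.4048] az 80.2 f_tool [-1.5 -2.8  5. ]
t11.95 [ 0.4679 -0.2032  0.4047] az 81.2 f_tool [ 0.2 -3.   5.9]
```

```bash

python3 -m crank '[[[0,0.0001,-0.0008],[-0.0087,0,0],0],[[0,0.0001,-0.0008],[-0.0087,0,0],0]]' >/dev/null && python3 chk.py 7.8 &&
python3 -m crank '[[[0,0.0001,-0.0008],[-0.0087,0,0],0],[[0,0.0001,-0.0008],[-0.0087,0,0],0]]' >/dev/null && python3 chk.py 7.8 &&
python3 -m crank '[[[0,0.0001,-0.0008],[-0.0087,0,0],0],[[0,0.0001,-0.0008],[-0.0087,0,0],0]]' >/dev/null && python3 chk.py 7.8 &&
python3 -m crank '[[[0,0.0001,-0.0008],[-0.0087,0,0],0],[[0,0.0001,-0.0008],[-0.0087,0,0],0]]' >/dev/null && python3 chk.py 7.8 &&
python3 -m crank '[[[0,0.0001,-0.0008],[-0.0087,0,0],0],[[0,0.0001,-0.0008],[-0.0087,0,0],0]]' >/dev/null && python3 chk.py 7.8 &&
python3 -m crank '[[[0,0.0001,-0.0008],[-0.0087,0,0],0],[[0,0.0001,-0.0008],[-0.0087,0,0],0]]' >/dev/null && python3 chk.py 7.8 &&
python3 -m crank '[[[0,0.0001,-0.0008],[-0.0087,0,0],0],[[0,0.0001,-0.0008],[-0.0087,0,0],0]]' >/dev/null && python3 chk.py 7.8 &&
python3 -m crank '[[[0,0.0001,-0.0008],[-0.0087,0,0],0],[[0,0.0001,-0.0008],[-0.0087,0,0],0]]' >/dev/null && python3 chk.py 7.8 &&
python3 -m crank '[[[0,0.0001,-0.0008],[-0.0087,0,0],0],[[0,0.0001,-0.0008],[-0.0087,0,0],0]]' >/dev/null && python3 chk.py 7.8 &&
python3 -m crank '[[[0,0.0001,-0.0008],[-0.0087,0,0],0],[[0,0.0001,-0.0008],[-0.0087,0,0],0]]' >/dev/null && python3 chk.py 7.8 &&
python3 -m crank '[[[0,0.0001,-0.0008],[-0.0087,0,0],0],[[0,0.0001,-0.0008],[-0.0087,0,0],0]]' >/dev/null && python3 chk.py 7.8 &&
python3 -m crank '[[[0,0.0001,-0.0008],[-0.0087,0,0],0],[[0,0.0001,-0.0008],[-0.0087,0,0],0]]' >/dev/null && python3 chk.py 7.8 &&
python3 -m crank '[[[0,0.0001,-0.0008],[-0.0087,0,0],0],[[0,0.0001,-0.0008],[-0.0087,0,0],0]]' >/dev/null && python3 chk.py 7.8
```

```text
t12.20 [ 0.4663 -0.2026  0.4045] az 82.2 f_tool [ 0.2 -1.9  5.7]
t12.45 [ 0.4647 -0.2022  0.4042] az 83.2 f_tool [ 1.2 -1.6  5.6]
t12.70 [ 0.4631 -0.2017  0.404 ] az 84.1 f_tool [ 2.1 -3.   4.4]
t12.95 [ 0.4616 -0.2013  0.4039] az 85.2 f_tool [ 2.1 -2.6  5.2]
t13.20 [ 0.46   -0.2009  0.4036] az 86.1 f_tool [ 4.5 -1.5  5.1]
t13.45 [ 0.4584 -0.2005  0.403 ] az 87.2 f_tool [ 4.7 -1.8  5.3]
t13.70 [ 0.4568 -0.2     0.4028] az 88.2 f_tool [ 5.1 -1.7  6.5]
t13.95 [ 0.4552 -0.1996  0.4027] az 89.2 f_tool [ 5.  -0.1  5.7]
t14.20 [ 0.4536 -0.1994  0.4026] az 90.2 f_tool [ 4.3 -0.5  6.2]
t14.45 [ 0.4522 -0.1991  0.4026] az 91.2 f_tool [ 5.5 -1.1  7.3]
t14.70 [ 0.4507 -0.1989  0.4027] az 92.2 f_tool [ 5.7 -0.4  7. ]
t14.95 [ 0.4493 -0.1987  0.4027] az 93.2 f_tool [ 5.7 -0.   8.6]
```

```bash

python3 -m crank '[[[0,0.0001,-0.0008],[-0.0087,0,0],0]]' >/dev/null && python3 chk.py 9.5 &&
python3 -m crank '[[[0,0.0001,-0.0008],[-0.0087,0,0],0]]' >/dev/null && python3 chk.py 9.5 && python3 -m crank '[[[0,0.0001,-0.0008],[-0.0087,0,0],0]]' >/dev/null && python3 chk.py 9.5
```

```text
t15.07 [ 0.4486 -0.1986  0.4027] az 93.7 f_tool [ 5.5 -0.6  9. ]
t15.20 [ 0.4479 -0.1985  0.4027] az 94.2 f_tool [ 6.1 -0.3  8.6]
t15.32 [ 0.4472 -0.1984  0.4027] az 94.7 f_tool [ 6.3 -0.5  9.4]
```

```bash
python3 - <<'E'
from h import *
o=bot.get_obs();f=bot.grab_frame("wrist");c=cam("wrist",o)
g=bot.grab_frame("scene")
for k in("hook_pin","hook_end"):print(k,[(np.round(d["at"],1).tolist(),round(d["p"],2)) for d in bot.boxes_of("wrist",k)])
for th in(90,94,98):
  u=np.array([np.cos(np.radians(th)),np.sin(np.radians(th))])
  for z in(.246,.240):
    e=np.array([.436,-.291])+.12*u
    print(th,z,proj(c,[*e,z]),"top",proj(c,[*e,z+.017]),"scene",proj(cam("scene"),[*e,z]))
w=np.vstack([f[:300][:, :],]); out=np.hstack([cv2.resize(f[100:300,200:440],(480,400)),cv2.resize(g[120:220,150:230],(320,400))])
cv2.imwrite("pics/w2.png",cv2.cvtColor(out,cv2.COLOR_RGB2BGR))
E
```

```text
hook_pin [([140.5, 169.9], 0.77)]
hook_end [([171.2, 228.8], 0.78)]
90 0.246 [371.06329983 251.02843521] top [378.02946819 269.57721216] scene [248.30541999 146.70802899]
90 0.24 [368.96788626 245.44898938] top [375.37580471 262.51131747] scene [248.55598309 148.86221487]
94 0.246 [372.8295256  236.32041273] top [380.17491857 253.33901961] scene [249.56965706 144.73606288]
94 0.24 [370.62696042 231.2172697 ] top [377.37261572 246.84633899] scene [249.81323522 146.88495701]
98 0.246 [373.48735195 221.03854688] top [381.0806357  236.38454096] scene [250.57963247 142.75876409]
98 0.24 [371.21788748 216.45196886] top [378.17925149 230.52085585] scene [250.81737013 144.90226406]
```

View pics/w2.png

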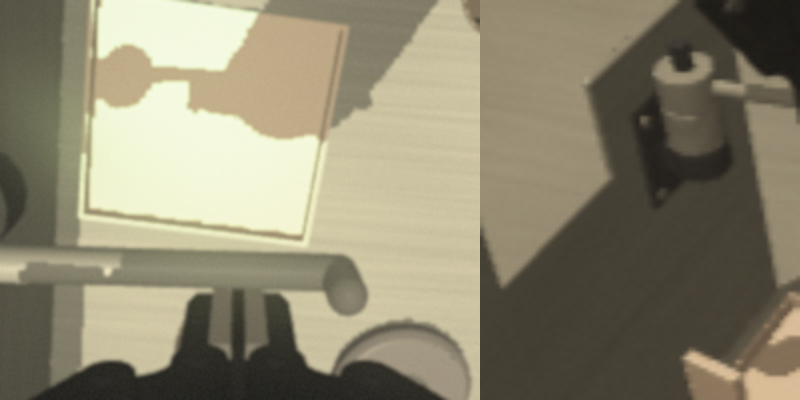

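```bash
python3 - <<'E'
from h import *
g=cv2.cvtColor(bot.grab_frame("scene"),cv2.COLOR_RGB2BGR);cv2.imwrite("pics/s2.png",g)
a=cv2.imread("pics/scene1.png")
def sh(x,y,w,h):
    U=lambda im:cv2.resize(im,None,fx=8,fy=8,interpolation=cv2.INTER_CUBIC)
    r=cv2.matchTemplate(U(g[y-5:y+h+5,x-5:x+w+5]),U(a[y:y+h,x:x+w]),cv2.TM_CCOEFF_NORMED)
    _,m,_,l=cv2.minMaxLoc(r);return (l[0]/8-5,l[1]/8-5,round(m,3))
print("hub top",sh(192,127,18,12),"hub top2",sh(190,125,22,12),"screen corner",sh(172,130,15,15),"collar",sh(196,148,16,14))
E
python3 chk.py
```

```text
hub top (0.25, 1.875, 0.961) hub top2 (0.25, 1.875, 0.924) screen corner (0.0, 0.0, 0.999) collar (-0.125, 0.0, 0.979)
t15.57 [ 0.4472 -0.1984  0.4027] az 94.7 f_tool [ 5.5 -1.   9.1]
```

The hub shows a drop of about 1.9 px (about 5 mm), so the hook has probably entered its notch. I'll ease off in small steps.

```bash

for i in 1; do python3 -m crank '[[[0,0,0.001],[0,0,0],0]]' >/dev/null; python3 chk.py; python3 -m crank '[[[0,0,0.001],[0,0,0],0]]' >/dev/null; python3 chk.py;python3 -m crank '[[[0,0,0.001],[0,0,0],0]]' >/dev/null; python3 chk.py;python3 -m crank '[[[0,0,0.001],[0,0,0],0]]' >/dev/null; python3 chk.py; done
python3 - <<'E'
from h import *
g=cv2.cvtColor(bot.grab_frame("scene"),cv2.COLOR_RGB2BGR);a=cv2.imread("pics/scene1.png")
U=lambda im:cv2.resize(im,None,fx=8,fy=8,interpolation=cv2.INTER_CUBIC)
x,y,w,h=192,127,18,12
_,m,_,l=cv2.minMaxLoc(cv2.matchTemplate(U(g[y-5:y+h+5,x-5:x+w+5]),U(a[y:y+h,x:x+w]),cv2.TM_CCOEFF_NORMED));print(l[0]/8-5,l[1]/8-5,m)
E
```

```text
t15.70 [ 0.4476 -0.1983  0.4026] az 94.6 f_tool [ 4.  -0.8  5.6]
t15.82 [ 0.4481 -0.1983  0.4028] az 94.6 f_tool [3.2 0.1 3.2]
t15.95 [ 0.4487 -0.1985  0.4035] az 94.6 f_tool [2.7 0.6 3.8]
t16.07 [ 0.4495 -0.1989  0.4042] az 94.5 f_tool [3.1 1.2 3.8]
0.375 1.875 0.9630208015441895
```

```bash

python3 -m crank '[[[0,0,0.001],[0,0,0],0]]' >/dev/null; python3 chk.py; python3 -m crank '[[[0,0,0.001],[0,0,0],0]]' >/dev/null; python3 chk.py
python3 - <<'E'
from h import *
o=bot.get_obs();f=bot.grab_frame("wrist");g=bot.grab_frame("scene")
out=np.hstack([cv2.resize(f[100:300,200:440],(480,400)),cv2.resize(g[120:170,185:225],(320,400),interpolation=cv2.INTER_CUBIC)])
a=cv2.cvtColor(cv2.imread("pics/scene1.png"),cv2.COLOR_BGR2RGB)
out=np.hstack([cv2.resize(f[200:280,320:400],(400,400)),cv2.resize(g[120:170,180:230],(400,400),interpolation=cv2.INTER_CUBIC)])
cv2.imwrite("pics/w3.png",cv2.cvtColor(out,cv2.COLOR_RGB2BGR))
E
```

```text
t16.25 [ 0.4503 -0.1993  0.4048] az 94.5 f_tool [ 1.5 -0.   2.9]
t16.38 [ 0.4513 -0.1994  0.4049] az 94.5 f_tool [2.  0.7 3.6]
```

View pics/w3.png

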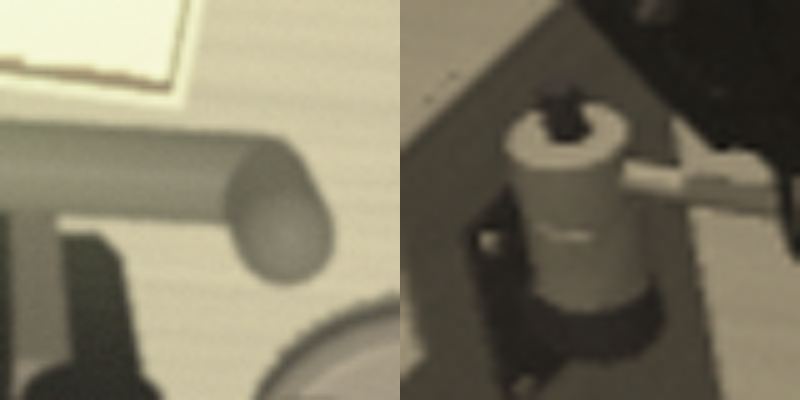

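The pin now protrudes above the hub, so the hub has dropped, although the bar still follows the finger. I'll back off further and measure what the hook does.

```bash

python3 -m crank '[[[0,0,0.002],[0,0,0],0]]' >/dev/null; python3 chk.py; python3 -m crank '[[[0,0,0.002],[0,0,0],0]]' >/dev/null; python3 chk.py;  python3 -m crank '[[[0,0,0.002],[0,0,0],0]]' >/dev/null; python3 chk.py;python3 -m crank '[[[0,0,0.002],[0,0,0],0]]' >/dev/null; python3 chk.py
python3 - <<'E'
from h import *
o=bot.get_obs();f=bot.grab_frame("wrist");g=bot.grab_frame("scene")
out=np.hstack([cv2.resize(f[160:280,300:420],(400,400)),cv2.resize(g[120:170,180:230],(400,400),interpolation=cv2.INTER_CUBIC)])
cv2.imwrite("pics/w4.png",cv2.cvtColor(out,cv2.COLOR_RGB2BGR))
c=cam("wrist",o)
for th in(86,88,90,92,94):
  u=np.array([np.cos(np.radians(th)),np.sin(np.radians(th))]);e=np.array([.436,-.291])+.12*u
  print(th,[proj(c,[*e,z+.017]).round(1) for z in(.246,.240)])
E
```

```text
t16.60 [ 0.4532 -0.1995  0.4049] az 94.5 f_tool [ 0.8 -0.   1.5]
t16.73 [ 0.4553 -0.1994  0.4049] az 94.5 f_tool [ 1.2 -0.5  1.2]
t16.85 [ 0.4574 -0.1993  0.4049] az 94.5 f_tool [-0.1 -1.2  0.6]
t16.98 [ 0.4594 -0.199   0.405 ] az 94.5 f_tool [-0.  -0.6  0.7]
86 [array([381. , 261.1]), array([378.3, 254.5])]
88 [array([382.8, 253.1]), array([380. , 246.8])]
90 [array([384.4, 244.9]), array([381.5, 238.9])]
92 [array([385.6, 236.4]), array([382.7, 230.8])]
94 [array([386.6, 227.8]), array([383.5, 222.5])]
```

View pics/w4.png

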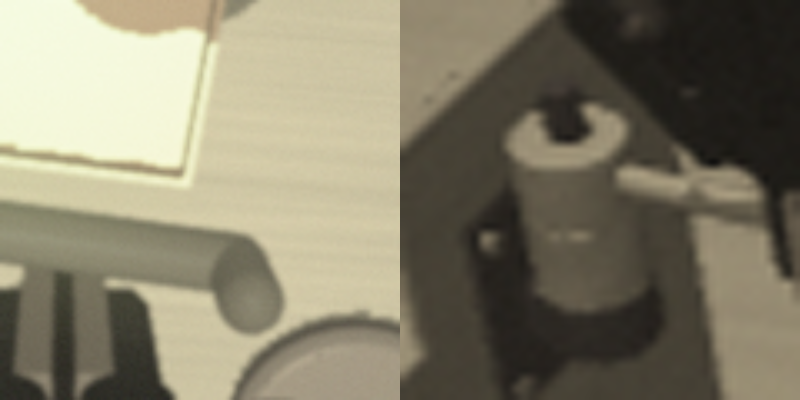

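```bash

python3 -m crank '[[[0,0,0.006],[0,0,0],0],[[0,0,0.012],[0,0,0],0],[[0,0,0.012],[0,0,0],0],[[0,0,0],[0,0,0],0]]' >/dev/null; python3 chk.py
python3 - <<'E'
from h import *
o=bot.get_obs();f=bot.grab_frame("wrist");g=bot.grab_frame("scene");t=bot.grab_frame("top")
np.save("pics/w.npy",f)
out=np.vstack([np.hstack([cv2.resize(f[100:300,240:440],(400,300)),cv2.resize(g[120:170,180:247],(400,300),interpolation=cv2.INTER_CUBIC)]),np.hstack([cv2.resize(t[170:240,370:463],(400,300),interpolation=cv2.INTER_CUBIC),cv2.resize(g[110:210,150:283],(400,300))])])
cv2.imwrite("pics/w5.png",cv2.cvtColor(out,cv2.COLOR_RGB2BGR))
c=cam("wrist",o)
for th in(75,80,86,88,90,92,94):
  u=np.array([np.cos(np.radians(th)),np.sin(np.radians(th))]);e=np.array([.436,-.291])+.12*u
  print(th,[proj(c,[*e,z+.017]).round(1) for z in(.246,.240)],[proj(cam("scene"),[*e,z+.017]).round(1) for z in(.246,.240)])
E
```

```text
t17.57 [ 0.4902 -0.1963  0.4042] az 94.5 f_tool [ 0.1  0.4 -0.1]
75 [array([369.2, 245.1]), array([367. , 239.1])] [array([240.5, 147.6]), array([240.8, 149.8])]
80 [array([377.5, 224.6]), array([374.9, 219.3])] [array([243.3, 145.3]), array([243.5, 147.5])]
86 [array([385.4, 197.8]), array([382.3, 193.6])] [array([246. , 142.4]), array([246.3, 144.7])]
88 [array([387.4, 188.4]), array([384.2, 184.6])] [array([246.8, 141.5]), array([247.1, 143.7])]
90 [array([389.2, 178.7]), array([385.8, 175.4])] [array([247.6, 140.5]), array([247.8, 142.7])]
92 [array([390.6, 168.8]), array([387.2, 165.9])] [array([248.3, 139.5]), array([248.5, 141.7])]
94 [array([391.7, 158.6]), array([388.2, 156.2])] [array([248.9, 138.5]), array([249.1, 140.7])]
```

View pics/w5.png

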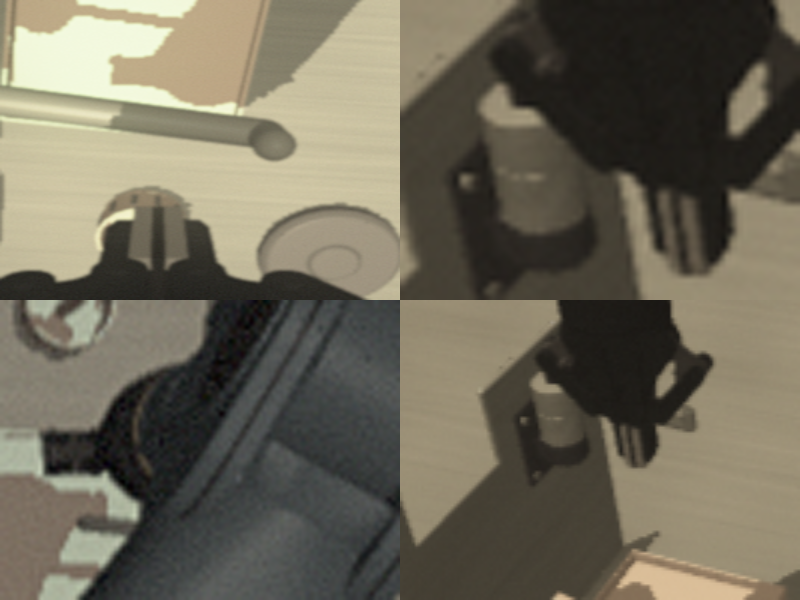

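The hook stayed at about 86–87° world azimuth after I withdrew, and the hub is down. I'll lift, move over to the leftmost basket, and recheck the lock with a clear view.

```bash

python3 -m crank '[[[-0.05,0,0],[0,0,0],0],[[-0.046,0,0],[0,0,0],0],[[0,0.055,0.0055],[0,0,0],0],[[0,0.055,0.0055],[0,0,0],0],[[0,0.055,0.0055],[0,0,0],50],[[0,0.055,0.0055],[0,0,0],50],[[0,0.055,0.0055],[0,0,0],100],[[0,0.055,0.0055],[0,0,0],100],[[0,0.056,0.006],[0,0,0],100]]' >/dev/null; python3 chk.py
python3 -m crank '[[[0.02,0,0],[-0.161,0,0],100],[[0.02,0,0],[-0.161,0,0],100],[[0,0,0],[-0.161,0,0],100],[[0,0,0],[-0.161,0,0],100],[[0,0,0],[-0.162,0,0],100],[[0,0,0],[0,0,0],100]]' >/dev/null; python3 chk.py
python3 - <<'E'
from h import *
np.set_printoptions(precision=4,suppress=True)
o=bot.get_obs();f=bot.grab_frame("wrist");g=bot.grab_frame("scene");t=bot.grab_frame("top")
a=cv2.cvtColor(cv2.imread("pics/scene1.png"),cv2.COLOR_BGR2RGB)
U=lambda im:cv2.resize(im,None,fx=8,fy=8,interpolation=cv2.INTER_CUBIC)
x,y,w,h=192,127,18,12
_,m,_,l=cv2.minMaxLoc(cv2.matchTemplate(U(g[y-5:y+h+5,x-5:x+w+5]),U(a[y:y+h,x:x+w]),cv2.TM_CCOEFF_NORMED));print("hub shift",l[0]/8-5,l[1]/8-5,m)
c=cam("wrist",o)
for k in("dipper_head","dipper_eye"):print(k,[(np.round(d["at"],1).tolist(),round(d["p"],2)) for d in bot.boxes_of("wrist",k)])
print("pred", proj(c,[.4994,.1934,.19]))
out=np.vstack([np.hstack([cv2.resize(f[100:300,220:420],(400,300)),cv2.resize(g[120:180,180:260],(400,300),interpolation=cv2.INTER_CUBIC)]),np.hstack([cv2.resize(t[175:235,380:460],(400,300),interpolation=cv2.INTER_CUBIC),cv2.resize(f,(400,300))])])
cv2.imwrite("pics/w6.png",cv2.cvtColor(out,cv2.COLOR_RGB2BGR))
E
```

```text
t18.85 [0.4975 0.1929 0.5011] az 94.5 f_tool [-1.2  0.7  0.4]
t19.60 [0.4979 0.1912 0.4608] az 140.5 f_tool [ 0.5  0.2 -0.3]
hub shift 0.5 2.0 0.9806656241416931
dipper_head [([63.0, 8.0], 0.87), ([320.7, 171.4], 0.78), ([350.0, 56.5], 0.74)]
dipper_eye [([349.2, 61.2], 0.9), ([321.6, 166.5], 0.77), ([64.1, 5.1], 0.62)]
pred [318.1851 201.5882]
```

View pics/w6.png

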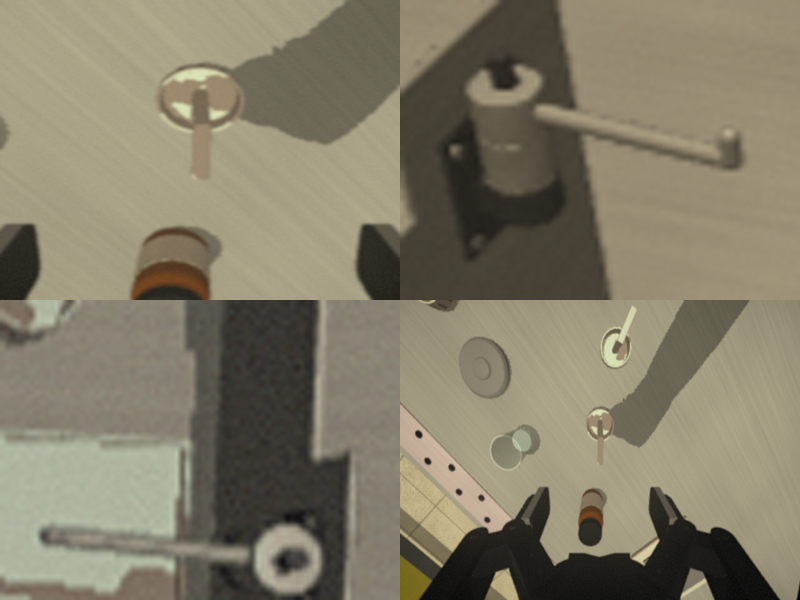

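The basket plate sits at column 320 in line with the tool, and the hook is swung out with its tip at scene (246,146) and top (389,222). I'll triangulate both.

```bash
python3 - <<'E'
from h import *
np.set_printoptions(precision=4,suppress=True)
s,t=cam("scene"),cam("top")
print("upturn",*tri([(s,np.array([246.4,146.4])),(t,np.array([389,222.4]))]))
print("hub",*tri([(s,np.array([201,137.])),(t,np.array([437.6,226.6]))]))
print("up257",onz(t,(389,222.4),.257),"hubtop.254",onz(t,(437.6,226.6),.254))
c=cam("wrist",bot.get_obs());print("plate",onz(c,(320,199),.19), onz(c,(320,218.7),.19))
c=cam("wrist",{"tool_pos":np.array([.4902,-.1963,.4042]),"tool_rot":Ro.from_matrix(np.array([[0,np.cos(np.radians(94.5)),np.sin(np.radians(94.5))],[0,np.sin(np.radians(94.5)),-np.cos(np.radians(94.5))],[-1,0,0]])).as_rotvec()})
print("up from wrist w5",onz(c,(377.5,193.3),.256))
E
```

```text
upturn [ 0.4456 -0.1704  0.2532] [np.float64(0.24099227361941689), np.float64(0.2160425701312855)]
hub [ 0.4353 -0.293   0.2498] [np.float64(0.6408977469708899), np.float64(0.5881664224170748)]
up257 [ 0.4454 -0.1692  0.257 ] hubtop.254 [ 0.4358 -0.2932  0.254 ]
plate [0.4967 0.1926 0.19  ] [0.509  0.2077 0.19  ]
up from wrist w5 [ 0.445  -0.1729  0.256 ]
```

The triangulated heights fell about 6 mm, so the hook is locked, at azimuth about 85.6°. I'll descend and grasp.

```bash

python3 -m crank '[[[0.04,0.0015,0.001],[0,0,0],100],[[0.04,0,0],[0,0,0],100],[[0.03,0,0],[0,0,0],100],[[0.0148,0,0],[0,0,0],100],[[0,0,0],[0,0,0],60],[[0,0,0],[0,0,0],30],[[0,0,0],[0,0,0],0],[[0,0,0],[0,0,0],0],[[0,0,0],[0,0,0],0],[[0,0,0],[0,0,0],0]]' 40; python3 chk.py
```

```text
time: 21.1
tool_pos: [0.4979, 0.1932, 0.337]
tool_rot: [-0.69, 1.456, 0.69]
wrist_force: [-0.2, 0.5, 3.4]
gripper_width: 0.0074
t21.10 [0.4979 0.1932 0.337 ] az 140.7 f_tool [-3.4  0.5  0.2]
```

```bash

python3 -m crank '[[[-0.01,0,0],[0,0,0],0],[[-0.03,0,0],[0,0,0],0],[[-0.04,0,0],[0,0,0],0],[[-0.04,0,0],[0.16,0,0],0],[[0,0,0],[0.16,0,0],0],[[0,0,0],[0.16,0,0],0],[[0,0,0],[0.16,0,0],0],[[0,0,0],[0.16,0,0],0],[[0,0,0],[0.162,0,0],0],[[0,0,0],[0,0,0],0]]' >/dev/null; python3 chk.py
python3 -m crank '[[[0,-0.03,-0.0022],[0,0,0],0],[[0,-0.04,-0.003],[0,0,0],0],[[0,-0.04,-0.003],[0,0,0],0],[[0,-0.04,-0.003],[0,0,0],0],[[0,-0.04,-0.003],[0,0,0],0],[[0,-0.04,-0.003],[0,0,0],0],[[0,-0.04,-0.003],[0,0,0],0],[[0,-0.036,-0.003],[0,0,0],0],[[0,-0.022,-0.0017],[0,0,0],0],[[0,0,0],[0,0,0],0],[[0,0,0],[0,0,0],0]]' ; python3 chk.py
python3 - <<'E'
from h import *
o=bot.get_obs();f=bot.grab_frame("wrist");g=bot.grab_frame("scene");t=bot.grab_frame("top")
out=np.vstack([np.hstack([cv2.resize(f[120:330,180:460],(400,300)),cv2.resize(g[115:235,190:350],(400,300),interpolation=cv2.INTER_CUBIC)]),np.hstack([cv2.resize(t[170:260,340:460],(400,300),interpolation=cv2.INTER_CUBIC),cv2.resize(f,(400,300))])])
cv2.imwrite("pics/w7.png",cv2.cvtColor(out,cv2.COLOR_RGB2BGR))
E
```

```text
t22.35 [0.4974 0.1931 0.4552] az 85.6 f_tool [ 1.9 -0.8 -0.6]
time: 23.72
tool_pos: [0.4471, -0.1316, 0.4557]
tool_rot: [0.061, 1.571, -0.059]
wrist_force: [0.3, -0.1, -2.3]
gripper_width: 0.0073
t23.73 [ 0.4471 -0.1316  0.4557] az 85.6 f_tool [ 2.3 -0.1  0.3]
```

View pics/w7.png

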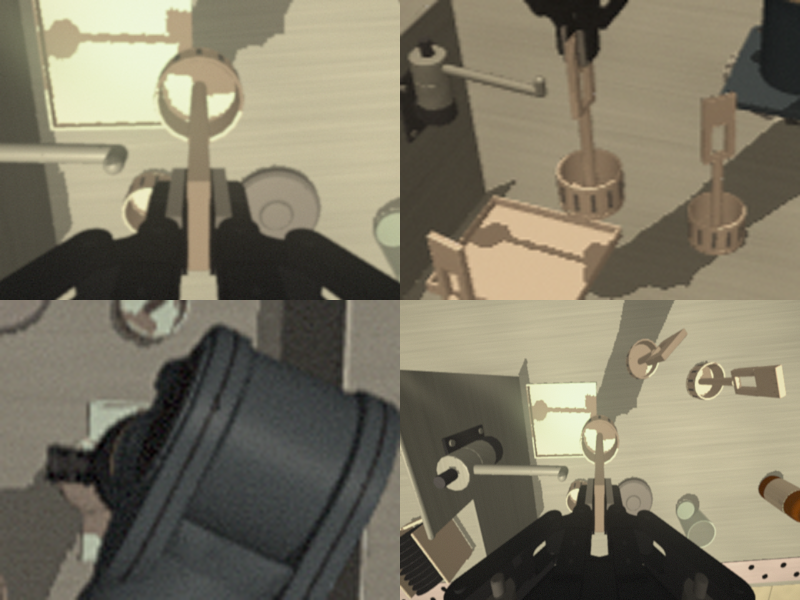

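```bash
python3 - <<'E'
from h import *
np.set_printoptions(precision=4,suppress=True)
o=bot.get_obs();c=cam("wrist",o);R=Ro.from_rotvec(o["tool_rot"]).as_matrix();p=np.array(o["tool_pos"])
T=lambda X:R.T@(np.array(X)-p)
print("upturn tool",T(onz(c,(262.6,227.1),.257)), "bar near root",T(onz(c,(187,226.4),.245)))
f=bot.grab_frame("wrist")
for zz in(-.018,0,.018):
  for yy in (-.004,.004): print(zz,yy,"top",proj(c,p+R@[.146,yy,zz]),"slot top z",proj(c,p+R@[.1795,yy,zz]))
print("basket rim ctr",proj(c,p+R@[.336-.04,0,0]))
col=f[:,319].astype(int);print([(r,col[r].tolist()) for r in range(225,370,5)])
cv2.imwrite("pics/wr7.png",cv2.cvtColor(f,cv2.COLOR_RGB2BGR))
# basket rim: bright pixels region
E
```

```text
upturn tool [ 0.1989 -0.0372 -0.0043] bar near root [ 0.2109 -0.0937  0.0005]
-0.018 -0.004 top [309.809  246.7359] slot top z [311.544 219.27 ]
-0.018 0.004 top [326.8828 246.74  ] slot top z [325.2422 219.2736]
0 -0.004 top [310.1596 279.7339] slot top z [311.7698 246.8776]
0 0.004 top [326.5293 279.7372] slot top z [325.011  246.8807]
0.018 -0.004 top [310.4824 310.1182] slot top z [311.9809 272.7029]
0.018 0.004 top [326.2039 310.1209] slot top z [324.7947 272.7056]
basket rim ctr [318.4679 191.3566]
[(225, [141, 130, 103]), (230, [141, 126, 100]), (235, [141, 126, 100]), (240, [139, 126, 98]), (245, [138, 123, 100]), (250, [180, 158, 127]), (255, [178, 158, 125]), (260, [177, 157, 124]), (265, [177, 156, 124]), (270, [177, 155, 124]), (275, [174, 152, 122]), (280, [177, 153, 123]), (285, [178, 156, 126]), (290, [174, 152, 123]), (295, [174, 152, 122]), (300, [175, 153, 122]), (305, [176, 153, 124]), (310, [183, 172, 142]), (315, [191, 183, 151]), (320, [185, 176, 146]), (325, [187, 180, 149]), (330, [188, 180, 152]), (335, [185, 177, 147]), (340, [190, 184, 151]), (345, [31, 27, 27]), (350, [22, 22, 19]), (355, [28, 26, 24]), (360, [29, 31, 28]), (365, [28, 27, 25])]
```

```bash

python3 -m crank '[[[0.006,-0.007,0],[0,0,0],0],[[0.0055,-0.008,0],[0,0,0],0],[[0,0,0],[0,0,0],0],[[0,0,0],[0,0,0],0]]' >/dev/null; python3 chk.py
python3 - <<'E'
from h import *
np.set_printoptions(precision=4,suppress=True)
o=bot.get_obs();f=bot.grab_frame("wrist");g=bot.grab_frame("scene")
cv2.imwrite("pics/w8.png",cv2.cvtColor(np.hstack([cv2.resize(f[170:320,190:340],(600,600),interpolation=cv2.INTER_CUBIC),cv2.resize(g[115:215,215:248],(200,600),interpolation=cv2.INTER_CUBIC)]),cv2.COLOR_RGB2BGR))
c=cam("wrist",o);R=Ro.from_rotvec(o["tool_rot"]).as_matrix();p=np.array(o["tool_pos"])
# predictions in tool frame: upturn/bar on axis z=0
for n,X in(("upturn top",[p[2]-.257,-.0245,0]),("bar end axis",[p[2]-.24,-.0245,0]),("bar 60mm in",[p[2]-.24,-.0845,0]),("bar 45 in",[p[2]-.24,-.0695,0]),("plate top -18",[.146,0,-.018]),("+18",[.146,0,.018])):print(n,(np.array(proj(c,p+R@np.array(X)))-[190,170])*4, "d/dz 5mm",(proj(c,p+R@(np.array(X)+[0,0,.005]))-proj(c,p+R@np.array(X)))*4)
E
```

```text
t24.43 [ 0.4459 -0.1471  0.4443] az 85.5 f_tool [ 3.6 -0.6  0.3]
upturn top [358.2728 283.8804] d/dz 5mm [ 1.3629 28.3531]
bar end axis [371.5357 238.6185] d/dz 5mm [ 1.1412 26.3275]
bar 60mm in [ 23.4166 238.529 ] d/dz 5mm [ 3.9451 26.3307]
bar 45 in [110.4525 238.5514] d/dz 5mm [ 3.2441 26.3299]
plate top -18 [513.3942 306.9514] d/dz 5mm [-0.0018 37.7894]
+18 [513.3823 560.4776] d/dz 5mm [-0.0015 32.0701]
```

View pics/w8.png

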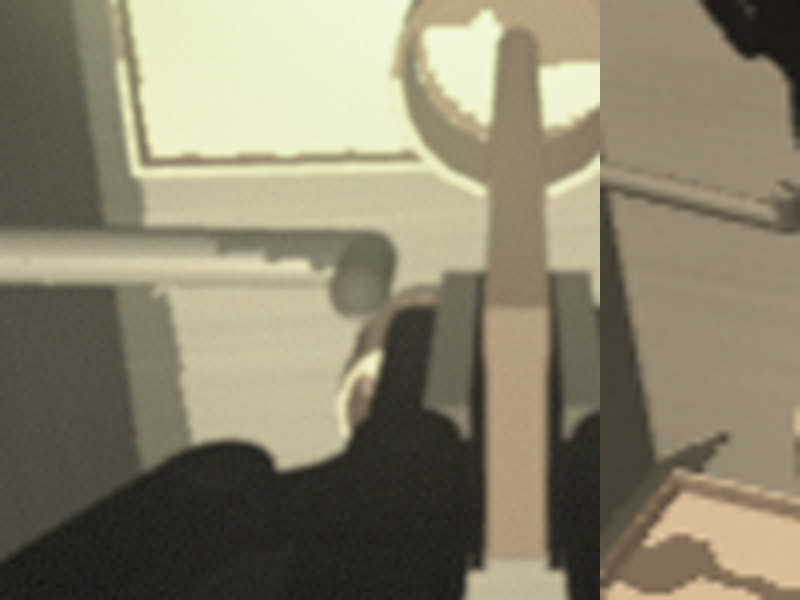

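Bar and plate are parallel. The hook axis is about 2 mm toward tool +z, the plate is centred, and the slot's height suits the upturn. I'll correct by 2 mm and thread it over with force checks.

```bash
cat > chk2.py <<'E'
from h import *
import sys
o=bot.get_obs();R=Ro.from_rotvec(o["tool_rot"]).as_matrix();f=R.T@o["wrist_force"]
print("t%.2f"%o["time"],np.round(o["tool_pos"],4),"f_tool",np.round(f,1),"w %.4f"%o["gripper_width"])
sys.exit(int(np.hypot(f[1],f[2])>3 or abs(f[0]-3)>2.5))
E
python3 -m crank '[[[0,-0.005,0.002],[0,0,0],0],[[0,-0.004,0],[0,0,0],0],[[0,0,0],[0,0,0],0]]' >/dev/null && python3 chk2.py &&
python3 -m crank '[[[0,-0.003,0],[0,0,0],0],[[0,-0.003,0],[0,0,0],0]]' >/dev/null && python3 chk2.py &&
python3 -m crank '[[[0,-0.002,0],[0,0,0],0],[[0,-0.002,0],[0,0,0],0]]' >/dev/null && python3 chk2.py &&
python3 -m crank '[[[0,-0.003,0],[0,0,0],0],[[0,-0.003,0],[0,0,0],0]]' >/dev/null && python3 chk2.py &&
python3 -m crank '[[[0,-0.003,0],[0,0,0],0],[[0,-0.003,0],[0,0,0],0]]' >/dev/null && python3 chk2.py &&
python3 -m crank '[[[0,-0.003,0],[0,0,0],0],[[0,-0.003,0],[0,0,0],0]]' >/dev/null && python3 chk2.py &&
python3 -m crank '[[[0,-0.004,0],[0,0,0],0],[[0,-0.004,0],[0,0,0],0]]' >/dev/null && python3 chk2.py &&
python3 -m crank '[[[0,-0.004,0],[0,0,0],0],[[0,-0.004,0],[0,0,0],0]]' >/dev/null && python3 chk2.py &&
python3 -m crank '[[[0,-0.004,0],[0,0,0],0],[[0,-0.004,0],[0,0,0],0]]' >/dev/null && python3 chk2.py &&
python3 -m crank '[[[0,-0.004,0],[0,0,0],0],[[0,-0.004,0],[0,0,0],0],[[0,0,0],[0,0,0],0]]' >/dev/null && python3 chk2.py
```

```text
t24.90 [ 0.4473 -0.1564  0.4444] f_tool [2.6 1.  1.1] w 0.0073
t25.15 [ 0.4468 -0.1622  0.4444] f_tool [2.8 0.1 0.4] w 0.0076
t25.40 [ 0.4465 -0.1662  0.4444] f_tool [ 2.  -0.1 -0.3] w 0.0073
t25.65 [ 0.446  -0.1722  0.4444] f_tool [2.8 0.7 0.1] w 0.0076
t25.90 [ 0.4455 -0.1782  0.4444] f_tool [ 2.5 -0.1  0.5] w 0.0074
t26.15 [ 0.4451 -0.1841  0.4444] f_tool [ 2.2 -0.1 -0.2] w 0.0079
t26.40 [ 0.4445 -0.1922  0.4444] f_tool [ 3.8 -0.2 -0.8] w 0.0072
t26.65 [ 0.4438 -0.2002  0.4444] f_tool [ 2.9 -0.1  0.3] w 0.0074
t26.90 [ 0.4432 -0.2081  0.4444] f_tool [ 2.5  0.1 -0.3] w 0.0071
t27.27 [ 0.4426 -0.2161  0.4444] f_tool [ 2.9 -0.4 -0.2] w 0.0073
```

```bash
cat > chk3.py <<'E'
from h import *
import sys
o=bot.get_obs();R=Ro.from_rotvec(o["tool_rot"]).as_matrix();f=R.T@o["wrist_force"]
print("t%.2f"%o["time"],np.round(o["tool_pos"],4),"f_tool",np.round(f,1))
sys.exit(int(np.hypot(f[1],f[2])>3 or f[0]<0.7))
E
python3 -m crank '[[[0.005,0,0],[0,0,0],0],[[0.005,0,0],[0,0,0],0],[[0.003,0,0],[0,0,0],0],[[0,0,0],[0,0,0],0]]' >/dev/null && python3 chk3.py &&
python3 -m crank '[[[0.001,0,0],[0,0,0],0],[[0.001,0,0],[0,0,0],0]]' >/dev/null && python3 chk3.py &&
python3 -m crank '[[[0.0007,0,0],[0,0,0],0],[[0,0,0],[0,0,0],0]]' >/dev/null && python3 chk3.py &&
python3 -m crank '[[[0.0007,0,0],[0,0,0],0],[[0,0,0],[0,0,0],0]]' >/dev/null && python3 chk3.py &&
python3 -m crank '[[[0.0007,0,0],[0,0,0],0],[[0,0,0],[0,0,0],0]]' >/dev/null && python3 chk3.py &&
python3 -m crank '[[[0.0007,0,0],[0,0,0],0],[[0,0,0],[0,0,0],0]]' >/dev/null && python3 chk3.py &&
python3 -m crank '[[[0.0007,0,0],[0,0,0],0],[[0,0,0],[0,0,0],0]]' >/dev/null && python3 chk3.py &&
python3 -m crank '[[[0.0007,0,0],[0,0,0],0],[[0,0,0],[0,0,0],0]]' >/dev/null && python3 chk3.py &&
python3 -m crank '[[[0.0007,0,0],[0,0,0],0],[[0,0,0],[0,0,0],0]]' >/dev/null && python3 chk3.py &&
python3 -m crank '[[[0.0007,0,0],[0,0,0],0],[[0,0,0],[0,0,0],0]]' >/dev/null && python3 chk3.py &&
python3 -m crank '[[[0.0007,0,0],[0,0,0],0],[[0,0,0],[0,0,0],0]]' >/dev/null && python3 chk3.py
```

```text
t27.77 [ 0.4425 -0.2157  0.4309] f_tool [2.6 0.5 0.1]
t28.02 [ 0.4427 -0.2159  0.4296] f_tool [2.5 0.7 0.3]
t28.27 [ 0.4426 -0.2159  0.4287] f_tool [ 2.6  0.1 -0.8]
t28.52 [ 0.4426 -0.2159  0.428 ] f_tool [ 2.1 -0.1 -0.1]
t28.77 [ 0.4426 -0.2158  0.4273] f_tool [ 3.   0.9 -0.1]
t29.02 [ 0.4426 -0.2159  0.4265] f_tool [ 2.1  0.1 -0.4]
t29.27 [ 0.4426 -0.2158  0.4258] f_tool [ 3.2 -0.4 -0.7]
t29.52 [ 0.4426 -0.2158  0.4254] f_tool [1.7 0.3 0. ]
t29.77 [ 0.4427 -0.2158  0.4252] f_tool [-1.8  0.7 -1.2]
```

The hook carries about 4.5 N with the gripper still holding. I'll hold briefly, then open partly (hub and upturn are close by), and retreat upward.

```bash

python3 -m crank '[[[0,0,0],[0,0,0],0],[[0,0,0],[0,0,0],0],[[0,0,0],[0,0,0],0],[[0,0,0],[0,0,0],0]]' >/dev/null; python3 chk2.py
python3 -m crank '[[[0,0,0],[0,0,0],10],[[0,0,0],[0,0,0],15],[[0,0,0],[0,0,0],22],[[0,0,0],[0,0,0],28],[[0,0,0],[0,0,0],28],[[0,0,0],[0,0,0],28],[[0,0,0],[0,0,0],28]]' >/dev/null; python3 chk2.py
python3 -m crank '[[[-0.005,0,0],[0,0,0],28],[[-0.015,0,0],[0,0,0],28],[[-0.03,0,0],[0,0,0],28],[[-0.04,0,0],[0,0,0],28],[[-0.03,0,0],[0,0,0],28],[[0,0,0],[0,0,0],28]]' >/dev/null; python3 chk2.py
python3 -m crank '[[[0,0,0.03],[0,0,0],28],[[0,0,0.05],[0,0,0],28],[[0,0,0.05],[0,0,0],28],[[0,0.02,0.03],[0,0,0],28],[[0,0,0],[0,0,0],28],[[0,0,0],[0,0,0],28],[[0,0,0],[0,0,0],28],[[0,0,0],[0,0,0],28],[[0,0,0],[0,0,0],28]]' >/dev/null; python3 chk2.py
python3 - <<'E'
from h import *
o=bot.get_obs();f=bot.grab_frame("wrist");g=bot.grab_frame("scene");t=bot.grab_frame("top")
out=np.vstack([np.hstack([cv2.resize(f,(400,300)),cv2.resize(g[110:230,180:340],(400,300),interpolation=cv2.INTER_CUBIC)]),np.hstack([cv2.resize(t[170:260,340:460],(400,300),interpolation=cv2.INTER_CUBIC),cv2.resize(g,(400,300))])])
cv2.imwrite("pics/w9.png",cv2.cvtColor(out,cv2.COLOR_RGB2BGR))
E
```

```text
t30.27 [ 0.4427 -0.2158  0.4251] f_tool [-4.8  0.2  0.4] w 0.0073
t31.15 [ 0.4426 -0.2158  0.4245] f_tool [-0.6  0.4  0.5] w 0.0236
t31.90 [ 0.4425 -0.2158  0.5487] f_tool [ 0.9 -0.6  0.7] w 0.0236
t33.02 [ 0.603  -0.2086  0.5453] f_tool [-0.3 -1.   0.6] w 0.0235
```

View pics/w9.png

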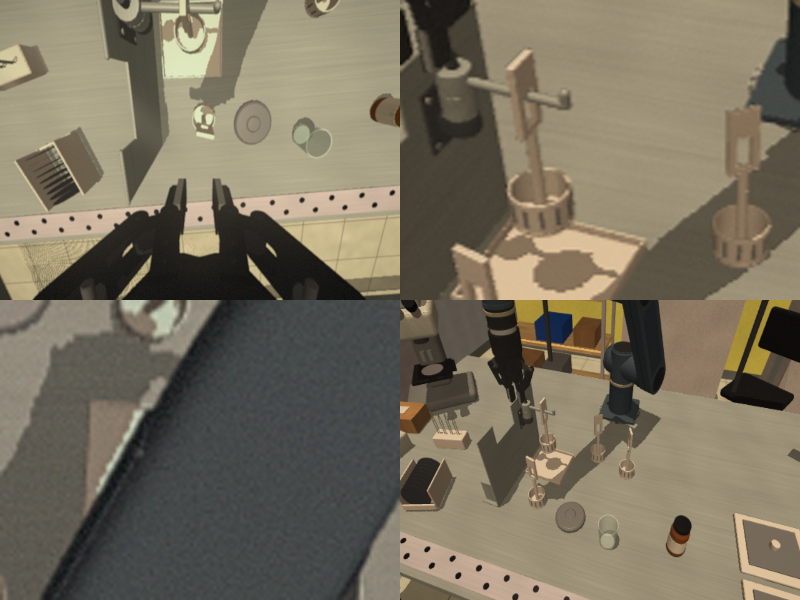

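The basket hangs upright on the bar through its slot, with the tip at about scene (246,150), the bystanders in place and the gripper clear. I'll do a last rest check and hand in.

```bash
python3 - <<'E'
from h import *
g=bot.grab_frame("scene").astype(int)
E
python3 -m crank '[[[0,0,0],[0,0,0],28],[[0,0,0],[0,0,0],28],[[0,0,0],[0,0,0],28],[[0,0,0],[0,0,0],28],[[0,0,0],[0,0,0],28],[[0,0,0],[0,0,0],28],[[0,0,0],[0,0,0],28],[[0,0,0],[0,0,0],28]]' >/dev/null
python3 - <<'E'
from h import *
a=bot.grab_frame("scene")[110:230,180:340]
for _ in range(6): b=bot.grab_frame("scene")[110:230,180:340]
print("motion",cv2.phaseCorrelate(np.float32(a.mean(2)),np.float32(b.mean(2))), np.abs(a.astype(int)-b).max())
s=cv2.cvtColor(cv2.imread("pics/scene1.png"),cv2.COLOR_BGR2RGB);g=bot.grab_frame("scene")
U=lambda im:cv2.resize(im,None,fx=8,fy=8,interpolation=cv2.INTER_CUBIC)
for n,(x,y,w,h) in dict(hub=(192,127,18,12),wafer=(245,265,55,45),beaker=(312,285,40,50),jar=(425,285,45,58)).items():
    _,m,_,l=cv2.minMaxLoc(cv2.matchTemplate(U(g[y-5:y+h+5,x-5:x+w+5]),U(s[y:y+h,x:x+w]),cv2.TM_CCOEFF_NORMED));print(n,l[0]/8-5,l[1]/8-5,round(m,3))
print(bot.finish_job())
E
```

```text
motion ((-0.005713310921251491, -0.010761712292982395), 1.0028762511412304) 6
hub 0.625 2.125 0.743
wafer 0.0 0.0 0.979
beaker 0.0 0.0 0.998
jar 0.0 0.0 1.0
the job is handed in; nothing more can be done
None
```

The hook is swung out and dropped into its lock, and the white basket that started farthest left hangs on it by its slot. I handed the job in at about 34 s; no verdict was reported.

**Hook:** I pushed it out in small steps with the force checked between calls, then eased off. The push stayed under about 11.5 N against the 15 N limit. The lock shows as a hub drop of about 2 pixels, roughly 6 mm, and the hook stayed out after the finger left.

**Basket:** It went over the upturn without touching. I lowered it until the hook carried it, with about 7 N on the hook at most by the wrist force, held on for about half a second, then let go.

**Last checks:**
- **At rest:** the basket hung upright with no visible motion, and the gripper was clear and felt almost no force.
- **Bystanders:** the beaker, wafer box and jar had shifted 0 pixels in the scene camera.

**What disagreed:**
- **Stop angle:** I could not find it cleanly. The force kept creeping up to about 94° (robot frame), and the hook settled back to about 86° once released.
- **Hook position:** the cameras disagreed by a few millimetres on the hook's sideways position. The slot still passed over it freely.
- **Final hub match:** the last match was weaker (0.74), but it showed the same drop.

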